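# Tip the used muddlers out of the divided dish

## Task

Pick up the divided olive dish by its brass handle, turn it so that only the half with the used wooden muddlers faces downhill, and tip it over the cream tub so that both wooden muddlers go into the tub while both clean steel ones stay in their half of the dish. Then set the dish gently, level and centred, on the plate of the round display riser and let go. Leave the bottles, jigger and strainer where they are.

Things in the scene. Friction and masses are not known exactly. Their poses are not given: they have to be found in the camera images.
- dish_center (a point): Centre (40 mm above the underside) of the olive ceramic dish, 160 mm (its x) by 140 mm (its y), about 0.4 kg empty, loose, starting flat on the shelf at any yaw. A divider 8 mm thick, 41 mm high, runs along its y axis through the centre and parts it into two halves: -x (wooden muddlers) and +x (steel muddlers). The y sides have walls 30 mm high.
- dish_handle (a point): Grip point of the dish's brass handle bar, 65 mm above the underside, over the centre. The bar stands on the divider: 14 mm thick (along the dish's x), 50 mm long (along y), from 40 to 85 mm above the underside. Grip it with the fingers closing along the dish's x.
- dish_lip (a point): Middle of the lip of the wooden muddlers' half, at x = -80 mm, 17 mm above the underside. Both halves alike: the floor is 6 mm thick and flat out to 59 mm from the centre, then a ramp rises 11 mm to the lip (27 deg). Muddlers roll out over it when the dish is tipped clearly more than 27 deg that way; 45 deg does it well.
- dish: The same dish; origin at the centre of its underside, same axes.
- wood1_center (a point): First used wooden (brown) muddler, a plain round rod 100 mm long and 24 mm in diameter with two dark brown bands; point at its middle; its y axis runs along the rod. It starts lying loose in the dish's -x compartment, roughly parallel to the divider, and rolls freely.
- wood2_center (a point): Second used wooden (brown) muddler, a plain round rod 100 mm long and 24 mm in diameter with two dark brown bands; point at its middle; its y axis runs along the rod. It starts lying loose in the dish's -x compartment, roughly parallel to the divider, and rolls freely.
- steel1_center (a point): First clean steel (silver) muddler, a plain round rod 100 mm long and 24 mm in diameter with two dark bands; point at its middle; its y axis runs along the rod. It starts lying loose in the dish's +x compartment, roughly parallel to the divider, and rolls freely.
- steel2_center (a point): Second clean steel (silver) muddler, a plain round rod 100 mm long and 24 mm in diameter with two dark bands; point at its middle; its y axis runs along the rod. It starts lying loose in the dish's +x compartment, roughly parallel to the divider, and rolls freely.
- tub: Cream rectangular open tub fixed to the shelf, outside 220 mm (its x) by 200 mm (its y), 45 mm high, walls and floor 5 mm; origin at the centre of its underside.
- riser: Round display riser fixed to the shelf; origin under the centre of its foot. Over it, centred, a level round plate 150 mm in diameter whose black pad gives softly, 1 mm per 3 N, at most 6 mm. The pad top was left 50 to 80 mm above the shelf: this height is not reported and must be felt for. The plate itself stays put. Do not drop the dish on it or press hard.
- bottle1: Empty amber glass bottle, 62 mm in diameter, 153 mm high, standing loose; origin under its centre. Leave it alone.
- bottle2: Another such amber bottle. Leave it alone.
- jigger: Pewter double-cone jigger, 48 mm in diameter, 80 mm high, standing loose; origin under its centre. Leave it alone.
- strainer: Chrome cocktail strainer lying flat, loose, 200 mm long along its y, 80 mm wide at its head (+y), 12 mm high; origin under its middle. Leave it alone.
Mind the look-alikes: they are no part of the job. Of the things like the dish, leave any that is black; of the rest the smaller one is meant.

How it is judged:
By the outcome, as a careful person would: the job done as asked, in the order asked, and still so for the second after the job is handed in, with the robot touching nothing.
It also fails if it takes over 64 s, if anything falls off the work surface, if the arm or the gripper's body presses on something with over 40 N, if the wrist force passes 120 N, or if a joint passes its speed limit or range.

## Robot

A 7-joint arm with a two-finger parallel gripper is mounted at the origin on the work surface. World frame = base frame: x ahead of the robot, y to its left, z up, the work surface at z = 0. Lengths are in m, angles in rad, forces in N, time in s.
With the tool pointing down it reaches from about 0.35 to 0.9 m from the base axis. Payload 19.9 kg.
Tool frame: the origin (TCP) lies between the finger pads; the fingertips stand 19 mm ahead of it and the grasp point (between the pads) is the TCP; z points along the fingers, y is the line along which they close (so a half turn about z gives the same grasp; the last joint's range is limited). The gripper opens to 94 mm and grips with 3 to 60 N. Pads are 16 mm wide; open, the fingers measure 119 mm over their backs; the gripper's body (75 mm by 177 mm) begins 78 mm behind the grasp point.
Start: joints at [-1.141, 0.417, -0.01, 1.614, 0.005, 1.111, -0.053], TCP at [0.283, 0.557, 0.224] pointing down, gripper open.
Joint ranges: [-2.81, 2.81], [-0.39, 2.02], [-1.27, 1.25], [0.06, 2.57], [-1.19, 4.33], [0.19, 2], [-2.82, 2.82]. Speed limits (rad/s): [1.89, 1.89, 2.39, 2.39, 3.01, 3.01, 3.01].

## Interface

Orientations are given as a 3x3 rotation matrix whose columns are the frame's x, y, z axes.
In Python, from rig import robot gives the robot as it stands. Calls block until the motion is done:
- robot.move_ptp(position, orientation): joint-space move of the TCP to a pose.
- robot.move_linear(position, velocity=0.15, frame=None, threshold=None): straight line of the TCP; frame=None keeps the orientation; velocity is the mean speed in m/s. With threshold (N) it stops when the force on the tool has changed by that much, and returns True; else False.
- robot.goto_joints(angles): joint-space move.
- robot.gripper_to(opening): finger opening in m; the grip force is fixed at half the most; returns when the fingers have stopped.
- robot.pause(seconds).
- robot.ik(position, orientation): joint angles nearest the present ones, or None.
- robot.get_state(): the state.
- robot.grab_frame(name): name is "scene" or "top" or "wrist"; returns the picture (400x640x3 uint8, red, green, blue); there is no depth.
- robot.camera_info(name): a dict with "fx", "fy", "cx", "cy" (pixels), "rvec" (rotation vector, rad) and "tvec" (3), from world to camera coordinates, as OpenCV has them. Camera axes: x right, y down, z forward; pixel columns grow to the right and rows downward; lengths in m; the calibration is good to about 2 mm. The wrist camera is an equidistant fisheye: a pixel r from the principal point sees the ray r / f radians off the axis. A picture is of the moment at which its call begins: read the wrist's pose just before it. camera_info takes no time and is no camera call; for the wrist camera it gives the pose at the moment of the call.
A pose or a line that the arm cannot do raises robot.PlanningError and nothing moves.
- robot.sign_off(): hands the job in; it is judged then, once.
The state is a dict: "time": time; "qpos": joint angles; "joint_vel": joint speeds; "effort": joint torques, N m; "ee_pos": TCP position; "tool_rot": TCP orientation; "force": force on the tool from outside, world axes, zero at the start; "moment": the same for the moment, N m; "opening": finger opening in m; "grasp_force": force on a finger pad.
Only numpy, scipy, OpenCV 4.12 (cv2) and the standard library are available. Lean on these libraries where they do the work, as an engineer would, in place of code of your own. Each camera call takes 0.05 s, during which the arm holds its last target. There are 200 camera calls.

## Working session

There is one attempt and no reset: what is moved stays moved. The work goes in short steps, each a Python script; the robot and the scene stay as the last script left them, time stands still between calls to the robot, and variables do not carry over. Pictures are saved under pics/ and viewed, at most 11 in all, crops included, and the job is handed in when it is done.

```bash
ls; mkdir -p pics; python3 - <<'E'
from rig import robot
import cv2,numpy as np
for n in("top","scene"):
    f=robot.grab_frame(n); cv2.imwrite(f"pics/{n}0.png",f[:,:,::-1]); print(n,robot.camera_info(n))
s=robot.get_state();print(s)
E
```

```text
pics
top {'fx': 517.8399641573756, 'fy': 517.8399641573756, 'cx': 316.97881222075955, 'cy': 206.11927079125212, 'rvec': array([ 1.99738465, -2.23358861,  0.22613472]), 'tvec': array([-0.04127852,  0.48269335,  1.39183655])}
scene {'fx': 449.0554416793228, 'fy': 449.0554416793228, 'cx': 316.1110866658217, 'cy': 196.8371966088117, 'rvec': array([ 2.35886824,  0.76473359, -0.25057035]), 'tvec': array([-0.33180363, -0.20435615,  1.73741429])}
{'time': 0.1, 'qpos': array([-1.1415043 ,  0.41794675, -0.01032195,  1.61410745,  0.00470714,
        1.11073263, -0.05296767]), 'joint_vel': array([ 0.00243551, -0.00112383,  0.00016501, -0.00014555,  0.00039823,
        0.00123654, -0.00163671]), 'effort': array([ 9.73542010e-04, -8.52572608e+01,  6.39394820e-01, -4.26683486e+01,
       -4.90261498e-02,  1.65521231e-02,  1.68883330e-04]), 'ee_pos': array([0.28334591, 0.55671058, 0.22387024]), 'tool_rot': array([[-8.91236901e-01,  4.53537852e-01, -4.51128759e-04],
       [ 4.53538067e-01,  8.91236251e-01, -1.07989209e-03],
       [-8.77096341e-05, -1.16704374e-03, -9.99999315e-01]]), 'force': array([ 0.36840109, -0.13100561,  0.24731327]), 'moment': array([-0.02220157, -0.00914849,  0.00376461]), 'grasp_force': 0.0, 'opening': 0.09414354769164474}
```

View pics/top0.png

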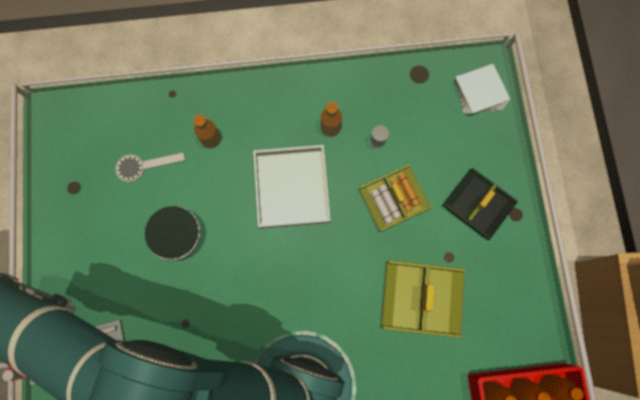

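View pics/scene0.png

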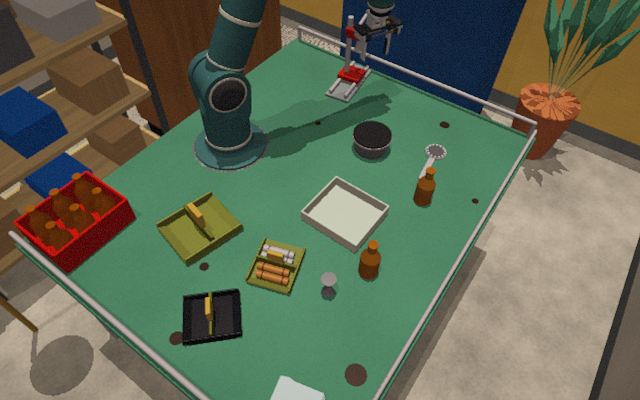

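Top view: the small olive dish is at (395,197), with steel on its left side and wood on its right. The tub is at (291,187), the riser at (173,233), the bottles at (207,130) and (331,120), and the jigger at (379,134). The large olive dish at (424,298) and the black one at (480,204) are decoys.

```bash
cat > h.py <<'E'
from rig import robot
import cv2,numpy as np
from scipy.spatial.transform import Rotation as Rn
def rays(info,px,fish=False):
    px=np.atleast_2d(np.asarray(px,float)); R=cv2.Rodrigues(np.asarray(info["rvec"],float))[0]; t=np.ravel(info["tvec"])
    u=(px[:,0]-info["cx"])/info["fx"]; v=(px[:,1]-info["cy"])/info["fy"]
    if fish:
        r=np.hypot(u,v)+1e-12; d=np.c_[np.sin(r)*u/r,np.sin(r)*v/r,np.cos(r)]
    else: d=np.c_[u,v,np.ones_like(u)]
    return -R.T@t, d@R
def plane(info,px,z,fish=False):
    o,d=rays(info,px,fish); return o+d*((z-o[2])/d[:,2])[:,None]
def big(mask,box=None):
    m=mask.astype(np.uint8)
    if box is not None:
        k=np.zeros_like(m);x0,y0,x1,y1=box;k[y0:y1,x0:x1]=1;m&=k
    m=cv2.morphologyEx(m,cv2.MORPH_CLOSE,np.ones((3,3),np.uint8))
    c=max(cv2.findContours(m,cv2.RETR_EXTERNAL,cv2.CHAIN_APPROX_NONE)[0],key=cv2.contourArea)
    return c[:,0,:]
def rect(P):
    (c,s,a)=cv2.minAreaRect(np.float32(P[:,:2]*1000)); return np.round(c,1),np.round(s,1),round(a,1)
E
python3 - <<'E'
from h import *
f=cv2.imread("pics/top0.png"); i=robot.camera_info("top"); hsv=cv2.cvtColor(f,cv2.COLOR_BGR2HSV).astype(int)
H,S,V=hsv[...,0],hsv[...,1],hsv[...,2]
for p in [(372,195),(420,205),(384,205),(403,190),(391,191),(395,195),(290,190),(175,235),(60,250)]: print(p,hsv[p[1],p[0]])
c=big((H<38)|(S<60)&(V>80)|(V<35),(350,158,437,238)); 
for z in(0,.017,.03): print("dish",z,rect(plane(i,c,z)))
wood=big((H<17)&(S>110)&(V>60),(350,158,437,238)); print("wood",plane(i,[wood.mean(0)],.02))
st=big((S<60)&(V>80),(350,158,437,238)); print("steel",plane(i,[st.mean(0)],.02), rect(plane(i,st,.02)))
c=big((S<70)&(V>100),(240,135,340,235)); print("tub",rect(plane(i,c,.045)))
c=big((S<90)&(V<60)|(S<60),(135,195,213,270)); 
print("riser",[ (np.array(cv2.minEnclosingCircle(np.float32(1000*plane(i,c,z)[:,:2]))[0]),cv2.minEnclosingCircle(np.float32(1000*plane(i,c,z)[:,:2]))[1]) for z in(.05,.065,.08)], cv2.boundingRect(c))
for n,p,z in(("b1",(204,120),.15),("b2",(332,107),.15),("jig",(379,131),.08)): print(n,plane(i,[p],z))
cr=cv2.resize(f[120:270,120:440],None,fx=2.5,fy=2.5,interpolation=cv2.INTER_CUBIC); cv2.imwrite("pics/crop.png",cr)
E
```

```text
(372, 195) [ 21  54 141]
(420, 205) [ 30 162 134]
(384, 205) [ 17  43 174]
(403, 190) [ 20 172 129]
(391, 191) [ 26 132  77]
(395, 195) [ 22 163  94]
(290, 190) [ 40  23 203]
(175, 235) [48 61 54]
(60, 250) [ 67  96 133]
dish 0 (array([ 486.1, -320.1]), array([142.8, 164.2]), 18.6)
dish 0.017 (array([ 482.6, -317.2]), array([141.2, 162.3]), 18.6)
dish 0.03 (array([ 480. , -314.9]), array([139.9, 160.8]), 18.6)
wood [[ 0.48827745 -0.35720149  0.02      ]]
steel [[ 0.46632417 -0.2904413   0.02      ]] (array([ 467.4, -290.1]), array([105.3,  50.5]), 17.3)
tub (array([542.8, -28.5]), array([207.8, 233.6]), 88.4)
riser [(array([444.40795898, 307.69445801]), 76.71953582763672), (array([441.65658569, 303.73355103]), 75.90371704101562), (array([438.90518188, 299.77258301]), 75.08786010742188)] (146, 207, 55, 53)
b1 [[0.72206013 0.18177198 0.15      ]]
b2 [[ 0.72048164 -0.16302167  0.15      ]]
jig [[ 0.6632234  -0.29091761  0.08      ]]
```

View pics/crop.png

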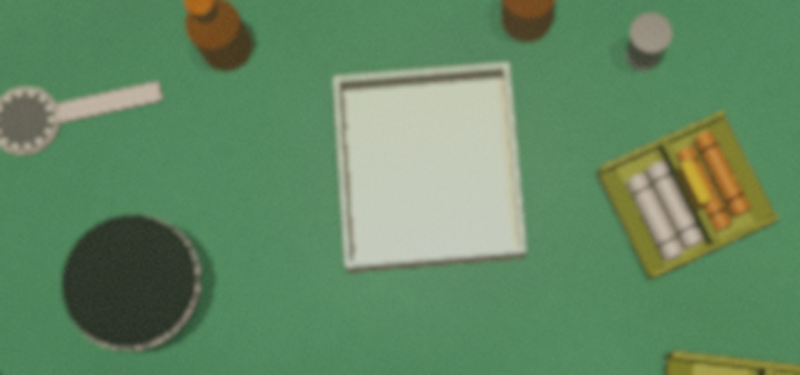

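The crop confirms the layout: steel rods are around (665,210) and wood around (715,180), with the brass handle at (693,175). The sizes check out: dish 140×160, riser radius about 75. Next I'll move above the dish, look with the wrist camera, and scan the tipping directions for IK.

```bash
cat >> h.py <<'E'
def Rtool(phi,tilt=0.):
    """tool down, tool y horizontal at phi = downhill (dish -x) direction; tilted so that it points down by tilt"""
    y=np.array([np.cos(phi),np.sin(phi),0]);z=np.array([0,0,-1.]);x=np.cross(y,z)
    R=np.c_[x,y,z]
    # rotate about the horizontal axis k so y -> down
    k=np.cross(y,z); return Rn.from_rotvec(k*tilt).as_matrix()@R
E
python3 - <<'E'
from h import *
phi=np.radians(-71.4)
assert (Rtool(0,.5)@[0,1,0])[2]<0
robot.move_ptp([.482,-.317,.27],Rtool(phi)); print(robot.get_state()["qpos"],robot.get_state()["time"])
i=robot.camera_info("wrist"); f=robot.grab_frame("wrist"); cv2.imwrite("pics/w1.png",f[:,:,::-1])
np.save("w1.npy",np.r_[i["fx"],i["fy"],i["cx"],i["cy"],np.ravel(i["rvec"]),np.ravel(i["tvec"])]); print(i)
lo=np.array([-2.81,-.39,-1.27,.06,-1.19,.19,-2.82]);hi=np.array([2.81,2.02,1.25,2.57,4.33,2,2.82])
for d in range(-180,180,30):
    p=np.radians(d); out=[]
    for t in(0,25,50):
        q=robot.ik(np.array([.543,-.028,.175])-.042*np.array([np.cos(p),np.sin(p),0]),Rtool(p,np.radians(t)))
        out.append(None if q is None else (round(min(np.min(q-lo),np.min(hi-q)),2),np.round(q,1).tolist()))
    print(d,out)
E
```

```text
[-0.32250437  0.53667258  1.19428307  1.70971399 -0.52274328  1.26097274
 -0.25367784] 3.2417
{'fx': 309.70691628693146, 'fy': 309.70691628693146, 'cx': 321.8393281636417, 'cy': 201.5542082745921, 'rvec': array([-2.39243449,  1.71678834,  0.20263176]), 'tvec': array([-0.45373978,  0.31204979,  0.51622297])}
-180 [(np.float64(0.17), [-0.8, 0.6, 1.1, 1.8, -0.6, 1.1, -2.6]), (np.float64(0.02), [-1.0, 0.5, 1.2, 2.1, -1.0, 0.6, -2.3]), (np.float64(0.2), [1.0, 0.4, -1.1, 2.4, 2.4, 0.4, 0.9])]
-150 [(np.float64(0.02), [-0.9, 0.7, 1.2, 1.8, -0.8, 1.2, -2.0]), (np.float64(0.05), [-0.9, 0.5, 1.2, 2.1, -1.1, 0.8, -1.6]), None]
-120 [(np.float64(0.02), [-0.9, 0.7, 1.2, 1.8, -0.7, 1.1, -1.5]), (np.float64(0.08), [-0.7, 0.6, 1.2, 2.0, -1.1, 1.1, -1.1]), (np.float64(0.05), [0.5, 0.4, -0.2, 2.1, -1.1, 0.9, -0.9])]
-90 [(np.float64(0.14), [-0.9, 0.6, 1.1, 1.9, -0.6, 1.1, -1.1]), (np.float64(0.2), [-0.6, 0.6, 1.1, 1.9, -1.0, 1.3, -0.7]), (np.float64(0.03), [-0.2, 0.7, 0.8, 1.8, -1.2, 1.6, -0.5])]
-60 [(np.float64(0.16), [-0.9, 0.5, 1.1, 1.9, -0.5, 1.0, -0.6]), (np.float64(0.31), [-0.5, 0.6, 0.9, 1.8, 
[... 637 characters left out ...]
(0.61), [-0.5, 0.3, 0.6, 1.9, -0.3, 0.9, 1.3]), (np.float64(0.59), [-0.6, 0.5, 0.7, 1.8, 0.1, 1.2, 1.0]), (np.float64(0.58), [-0.7, 0.7, 0.6, 1.7, 0.3, 1.4, 0.8])]
90 [(np.float64(0.7), [-0.3, 0.4, 0.5, 1.9, -0.2, 1.0, 1.8]), (np.float64(0.63), [-0.7, 0.4, 0.6, 1.9, 0.2, 0.9, 1.3]), (np.float64(0.58), [-0.9, 0.6, 0.7, 1.9, 0.5, 1.1, 1.0])]
120 [(np.float64(0.36), [0.7, 0.5, -0.9, 1.8, 0.5, 1.1, 1.8]), (np.float64(0.59), [0.2, 0.3, -0.4, 2.0, 0.7, 0.9, 1.4]), (np.float64(0.34), [-1.1, 0.6, 0.9, 2.1, 0.8, 0.6, 1.1])]
150 [(np.float64(0.19), [0.8, 0.6, -1.1, 1.7, 0.6, 1.1, 2.2]), (np.float64(0.36), [0.7, 0.4, -0.9, 2.1, 0.9, 0.7, 1.8]), (np.float64(0.25), [-0.1, 0.3, -0.2, 2.3, 1.8, 0.6, 0.8])]
```

View pics/w1.png

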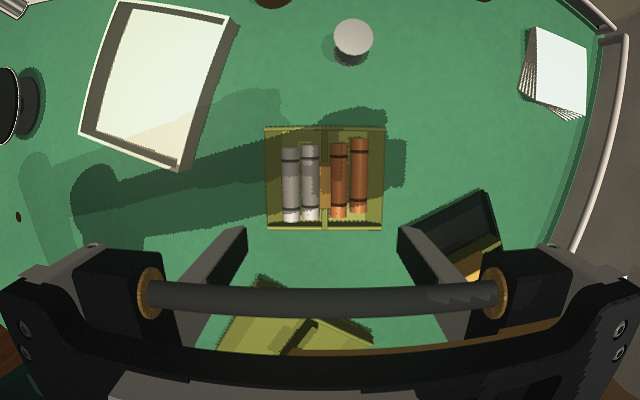

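The wrist view shows the dish squarely at columns 265–385 and rows 127–229, steel left and wood right, with the handle near (325,187). I'll refine from its corners and the handle.

```bash
python3 - <<'E'
from h import *
a=np.load("w1.npy"); i=dict(fx=a[0],fy=a[1],cx=a[2],cy=a[3],rvec=a[4:7],tvec=a[7:])
f=cv2.imread("pics/w1.png"); hsv=cv2.cvtColor(f,cv2.COLOR_BGR2HSV).astype(int);H,S,V=np.moveaxis(hsv,2,0)
print("cam",rays(i,[[320,200]],True)[0])
c=big((H<34)&(S>110)&(V>40),(255,118,395,238)); print(cv2.boundingRect(c))
for z in(0,.017,.03): print(z,rect(plane(i,c,z,True)))
q=cv2.approxPolyDP(c,8,True)[:,0]; print(q.tolist())
for z in (.017,.03): print(np.round(plane(i,q,z,True),4).tolist())
cr=cv2.resize(f[110:245,245:405],None,fx=4.5,fy=4.4,interpolation=cv2.INTER_CUBIC);cv2.imwrite("pics/w1c.png",cr)
E
```

```text
cam [ 0.54642149 -0.29451046  0.42945101]
(264, 127, 122, 103)
0 (array([ 480.8, -320.2]), array([147.9, 168.7]), 18.6)
0.017 (array([ 483.4, -319.1]), array([142.1, 162. ]), 18.6)
0.03 (array([ 485.4, -318.4]), array([137.6, 156.9]), 18.6)
[[264, 128], [267, 229], [381, 228], [384, 128]]
[[0.524, -0.2204, 0.017], [0.3903, -0.265, 0.017], [0.4434, -0.4177, 0.017], [0.5755, -0.3722, 0.017]]
[[0.5247, -0.2228, 0.03], [0.3952, -0.2659, 0.03], [0.4467, -0.4138, 0.03], [0.5745, -0.3698, 0.03]]
```

View pics/w1c.png

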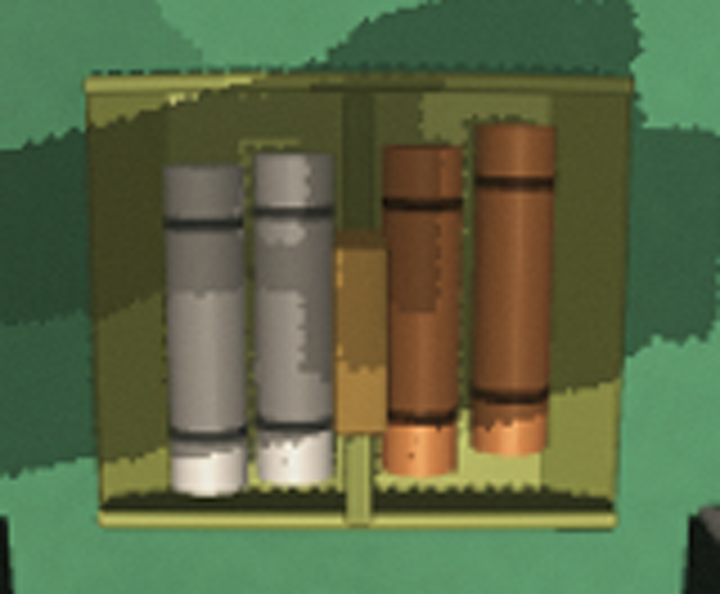

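```bash
python3 - <<'E'
from h import *
a=np.load("w1.npy"); i=dict(fx=a[0],fy=a[1],cx=a[2],cy=a[3],rvec=a[4:7],tvec=a[7:])
h=plane(i,[[325.2,187.0]],.085,True)[0]; print("handle",h)
assert np.hypot(h[0]-.483,h[1]+.318)<.008
xy=(h[:2]+[.4834,-.3187])/2   # handle and outline agree
phi=np.radians(-71.4)
robot.move_linear([*xy,.12],velocity=.2,frame=Rtool(phi))
hit=robot.move_linear([*xy,.066],velocity=.07,threshold=6); s=robot.get_state(); print(hit,s["ee_pos"],s["time"])
if not hit:
    robot.gripper_to(.0); s=robot.get_state(); print(s["opening"],s["grasp_force"],s["force"])
    f0=s["force"]
    robot.move_linear([*s["ee_pos"][:2],.13],velocity=.07); s=robot.get_state(); print(s["ee_pos"],s["force"]-f0,s["moment"],s["opening"],s["time"])
    i=robot.camera_info("wrist"); f=robot.grab_frame("wrist"); cv2.imwrite("pics/w2.png",f[90:290,200:450,::-1])
E
```

```text
handle [ 0.48573337 -0.31886303  0.085     ]
False [ 0.48466699 -0.31897097  0.06629106] 5.1167
0.01368790563153845 29.999757707118988 [ 0.61978725 -0.58812803 -1.15390979]
[ 0.48435715 -0.318673    0.12960625] [-1.12234321  0.59352482 -5.48896731] [0.05244749 0.09675828 0.02421499] 0.013580000214619053 7.3833
```

View pics/w2.png

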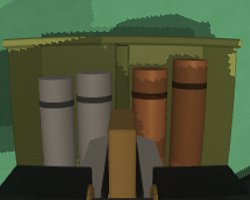

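The grip is good: opening 13.7 mm and all four rods still in place. Now carry, turn and tip.

```bash
python3 - <<'E'
from h import *
p=np.pi/2; xt,yt=.543,-.028-.048
s=robot.get_state(); e=s["ee_pos"]
robot.move_linear([e[0],e[1],.19],velocity=.12)
robot.move_linear([xt,yt,.19],velocity=.085,frame=Rtool(p))
s=robot.get_state(); print(s["ee_pos"],s["qpos"],s["force"],s["time"])
robot.move_linear([xt,yt,.17],velocity=.006,frame=Rtool(p,np.radians(48)))
robot.pause(.8)
s=robot.get_state(); print(s["ee_pos"],s["tool_rot"][:,1],s["force"],s["time"])
f=robot.grab_frame("top"); g=robot.grab_frame("wrist"); sc=robot.grab_frame("scene")
cv2.imwrite("pics/t3.png",np.vstack([np.hstack([cv2.resize(f[100:300,200:440],(400,300)),cv2.resize(sc[150:300,260:460],(400,300))]),cv2.resize(g,(480,300))[:,:400].repeat(2,1)[:,::1] if 0 else np.hstack([cv2.resize(g,(480,300)),np.zeros((300,320,3),np.uint8)])])[:,:,::-1])
E
```

```text
[ 0.54295546 -0.076172    0.18999512] [-0.29162103  0.34200888  0.45944146  1.85465973 -0.17925569  0.98557082
  1.81450644] [ 0.14598442  0.06645906 -7.33181202] 11.1667
[ 0.54299462 -0.07598618  0.16999193] [-8.38641170e-05  6.69102125e-01 -7.43170465e-01] [-5.03843561e-04 -2.02628250e-01 -4.95018281e+00] 15.45
```

View pics/t3.png

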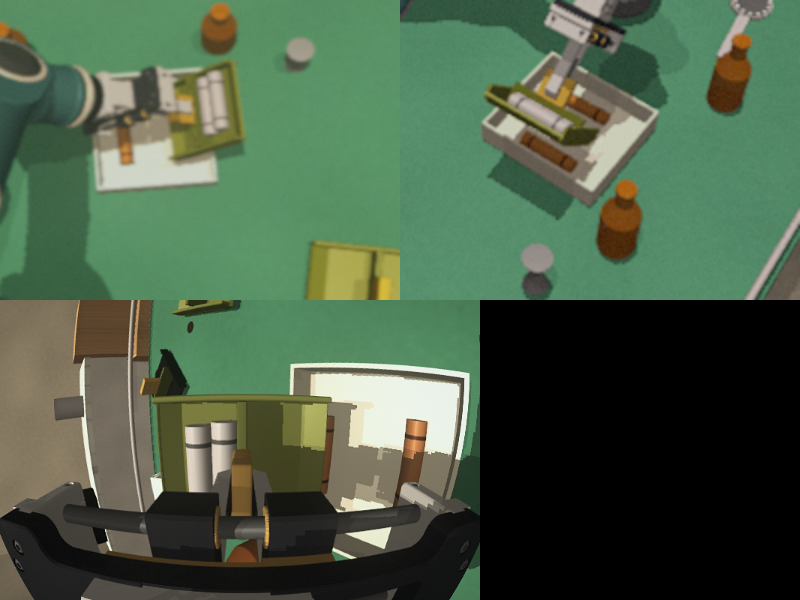

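Both wooden rods are in the tub, seen in the wrist view at (410,455) and (328,440), and both steel rods are still in the dish. I'll level the dish and find the riser centre from the two initial views.

```bash
python3 - <<'E'
from h import *
C={}
for n,box in(("top",(135,195,213,270)),("scene",(345,115,400,165))):
    f=cv2.imread(f"pics/{n}0.png"); hsv=cv2.cvtColor(f,cv2.COLOR_BGR2HSV).astype(int);H,S,V=np.moveaxis(hsv,2,0)
    c=big((f.max(2)<75)&(f[...,1].astype(int)-f[...,2]<25),box); (x,y),ax,an=cv2.fitEllipse(c.astype(np.float32)); C[n]=((x,y),c); print(n,(x,y),ax,an,cv2.boundingRect(c))
A=[rays(robot.camera_info(n),[C[n][0]]) for n in C]
(o1,d1),(o2,d2)=A; d1=d1[0]/np.linalg.norm(d1);d2=d2[0]/np.linalg.norm(d2)
t=np.linalg.lstsq(np.c_[d1,-d2],o2-o1,rcond=None)[0]; print(o1+t[0]*d1,o2+t[1]*d2)
for z in(.05,.065,.08):
  print(z,[np.round(np.r_[plane(robot.camera_info(n),[C[n][0]],z)[0][:2]*1000,rect(plane(robot.camera_info(n),C[n][1],z))[1]],1) for n in C])
p=np.pi/2
robot.move_linear([.543,-.076,.20],velocity=.012,frame=Rtool(p)); s=robot.get_state(); print(s["force"],s["time"],s["opening"])
big_=cv2.resize(cv2.imread("pics/scene0.png")[105:175,335:415],None,fx=5,fy=5); cv2.imwrite("pics/r.png",big_)
g=robot.grab_frame("wrist"); cv2.imwrite("pics/w4.png",np.hstack([cv2.resize(g,(560,350))[:,:,::-1][:, :440],big_[:350,:350]]))
E
```

```text
top (171.06297302246094, 231.9359893798828) (49.163055419921875, 51.95941162109375) 57.82945251464844 (145, 207, 53, 51)
scene (371.24267578125, 139.25259399414062) (37.08095932006836, 38.52800369262695) 13.079353332519531 (353, 121, 39, 39)
[0.44908608 0.31487856 0.04193292] [0.44361059 0.3098277  0.03956449]
0.05 [array([447.6, 312.7, 141.5, 139.8]), array([448.3, 299.8, 143.9, 206.4])]
0.065 [array([444.8, 308.7, 139.9, 138.3]), array([455.1, 285.4, 142. , 203.7])]
0.08 [array([442. , 304.7, 138.4, 136.8]), array([462. , 271. , 140.2, 201.1])]
[-0.05426942  0.05186753 -6.09644463] 18.25 0.013824375945810603
```

View pics/w4.png

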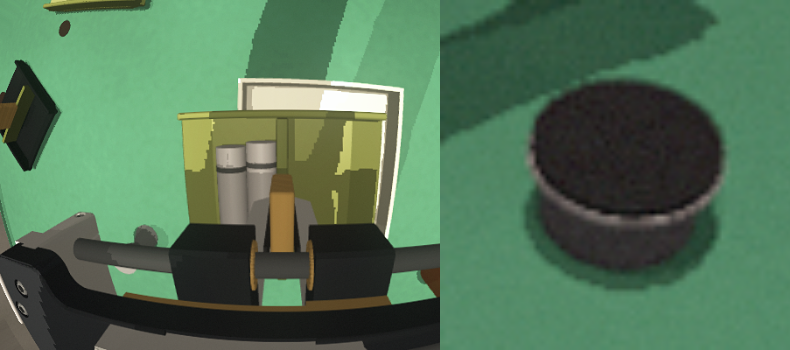

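Only the steel rods remain in the dish. In the scene crop the pad's top disc is centred at about (372.2,134.4) in full-image pixels, and in the top view at about (171.8,232.3).

```bash
python3 - <<'E'
from h import *
A=[rays(robot.camera_info(n),[c]) for n,c in(("top",(171.8,232.3)),("scene",(372.2,134.4)))]
(o1,d1),(o2,d2)=A; d1=d1[0]/np.linalg.norm(d1);d2=d2[0]/np.linalg.norm(d2)
t=np.linalg.lstsq(np.c_[d1,-d2],o2-o1,rcond=None)[0]; P,Q=o1+t[0]*d1,o2+t[1]*d2; print(P,Q)
for p in(60,90):
    for x,y in((.443,.304),):
        for z in(.2,.12): print(p,robot.ik([x,y,z],Rtool(np.radians(p))))
# carry to before the riser so the wrist camera sees the plate beyond the dish
robot.move_linear([.443,.10,.22],velocity=.12,frame=Rtool(np.pi/2)); print(robot.get_state()["time"])
i=robot.camera_info("wrist"); print("cam",rays(i,[[320,200]],True)[0])
g=robot.grab_frame("wrist"); cv2.imwrite("pics/w5.png",g[:,:,::-1])
np.save("w5.npy",np.r_[i["fx"],i["fy"],i["cx"],i["cy"],np.ravel(i["rvec"]),np.ravel(i["tvec"])])
E
```

```text
[0.44339046 0.30649507 0.06600773] [0.44528435 0.30820911 0.06681407]
60 [-0.954795    0.29861468  0.3552395   1.86862599 -0.12226739  0.99542748
  0.49989914]
60 [-0.9469404   0.40851956  0.35416225  1.93494036 -0.18782853  0.82982194
  0.55499187]
90 [-0.95477717  0.29861296  0.35521779  1.86862542 -0.12225954  0.99542709
  1.02349067]
90 [-0.92043943  0.40497624  0.32111895  1.93406802 -0.16957836  0.82840664
  1.06230071]
20.1417
cam [0.37641727 0.10006746 0.37954177]
```

View pics/w5.png

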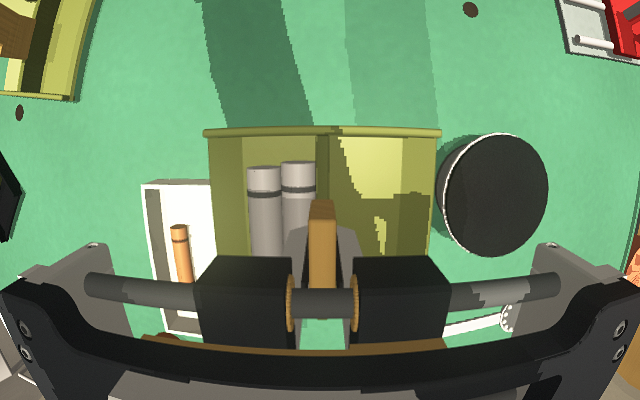

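The full black pad disc is visible in the wrist view at columns 443–548 and rows 135–257. I'll fix its centre from this, then feel down.

```bash
python3 - <<'E'
from h import *
a=np.load("w5.npy"); i=dict(fx=a[0],fy=a[1],cx=a[2],cy=a[3],rvec=a[4:7],tvec=a[7:])
f=cv2.imread("pics/w5.png").astype(int)
c=big((f.max(2)<75),(438,125,560,262))
c=cv2.convexHull(c)[:,0]; print(cv2.boundingRect(c))
r={}
for z in(.05,.06,.066,.072,.08):
    P=plane(i,c,z,True)[:,:2]; (ctr,rad)=cv2.minEnclosingCircle(np.float32(P*1000)); r[z]=ctr; print(z,np.round(ctr,1),round(rad,1),rect(P)[1])
xy=(np.array(r[.066])/1000+[.4443,.3073])/2; print(xy)
assert np.hypot(*(np.array(r[.066])/1000-[.4443,.3073]))<.012
robot.move_linear([*xy,.20],velocity=.12,frame=Rtool(np.pi/2))
robot.move_linear([*xy,.158],velocity=.06); robot.pause(.4)
f0=robot.get_state()["force"]
hit=robot.move_linear([*xy,.112],velocity=.008,threshold=2.5); s=robot.get_state()
print(hit,s["ee_pos"],s["force"]-f0,s["force"],s["moment"],s["time"])
E
```

```text
(445, 135, 103, 122)
0.05 [452.4 320.5] 80.4 [155.4 157.2]
0.06 [450.1 313.8] 77.9 [150.7 152.4]
0.066 [448.8 309.8] 76.5 [147.9 149.5]
0.072 [447.4 305.8] 75.0 [145.1 146.7]
0.08 [445.5 300.5] 73.1 [141.3 142.9]
[0.44652845 0.30856096]
True [0.44642957 0.30854267 0.13947658] [3.04281197 1.37335046 4.81740079] [ 2.81680056  2.10720473 -0.88769467] [ 0.50589043 -0.62248275 -0.03000605] 25.9833
```

Contact came at a pad height of about 73–74 mm. At that height the two views give a centre of about (0.4447, 0.3045), so I'll lift, correct and lower again.

```bash
python3 - <<'E'
from h import *
s=robot.get_state(); robot.pause(.3); s=robot.get_state(); print("settled",s["force"],s["moment"],s["ee_pos"])
print([plane(robot.camera_info(n),[c],.074)[0] for n,c in(("top",(171.8,232.3)),("scene",(372.2,134.4)))])
xy=np.array([.4447,.3045])
robot.move_linear([*s["ee_pos"][:2],.152],velocity=.03)
robot.move_linear([*xy,.149],velocity=.02,frame=Rtool(np.pi/2)); robot.pause(.4); s=robot.get_state(); f0=s["force"]; print("free",f0,s["moment"])
hit=robot.move_linear([*xy,.130],velocity=.005,threshold=2.5); robot.pause(.3); s=robot.get_state()
print(hit,s["ee_pos"],s["force"]-f0,s["moment"],s["time"])
f=robot.grab_frame("scene"); w=robot.grab_frame("wrist"); 
cv2.imwrite("pics/p6.png",np.hstack([cv2.resize(f[60:180,310:450],(420,360),interpolation=cv2.INTER_CUBIC),cv2.resize(w,(576,360))[:,100:480]])[:,:,::-1])
E
```

```text
settled [ 3.43808772  2.79515662 -0.95331213] [ 0.84149212 -0.9232222  -0.04600996] [0.44614277 0.30835595 0.13921841]
[array([0.44191348, 0.30436725, 0.074     ]), array([0.44861012, 0.30115392, 0.074     ])]
free [ 1.10741485 -0.92326558 -6.02992592] [ 0.06454988 -0.05230708 -0.00391875]
True [0.4443135  0.30423816 0.13930701] [1.01731125 2.97526256 5.02507426] [ 8.32469600e-01 -8.70134039e-01  9.32280577e-05] 29.9167
```

View pics/p6.png

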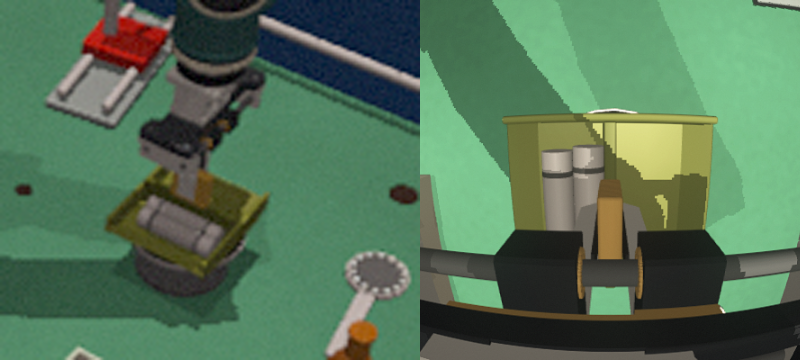

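The dish sits level and centred on the pad (left panel, about (190,225)), with both steel rods in it. The pad carries about 5 N, so I'll ease down slightly, release and retreat.

```bash
python3 - <<'E'
from h import *
s=robot.get_state(); e=s["ee_pos"]
robot.move_linear([e[0],e[1],e[2]-.0004],velocity=.004); robot.pause(.2); print(robot.get_state()["force"])
robot.gripper_to(.05); robot.pause(.4)
robot.move_linear([e[0],e[1],.20],velocity=.06)
robot.move_linear([e[0],e[1]-.0,.30],velocity=.15); robot.pause(.3)
s=robot.get_state(); print(s["force"],s["time"])
i=robot.camera_info("wrist"); w=robot.grab_frame("wrist"); f=robot.grab_frame("scene")
cv2.imwrite("pics/p7.png",np.hstack([cv2.resize(f[60:180,310:450],(300,257),interpolation=cv2.INTER_CUBIC),cv2.resize(w[80:280,180:500],(411,257))])[:,:,::-1])
hsv=cv2.cvtColor(w,cv2.COLOR_RGB2HSV).astype(int);H,S,V=np.moveaxis(hsv,2,0)
c=big((H<34)&(S>110)&(V>40),(230,80,420,260)); print(cv2.boundingRect(c),rect(plane(i,c,.09,True)))
E
```

```text
[ 2.22218076  2.65399059 -0.14895198]
[-0.37398729  0.28075288 -0.61723982] 33.8833
(255, 127, 136, 115) (array([446.1, 305.1]), array([142.3, 162.1]), 0.0)
```

View pics/p7.png

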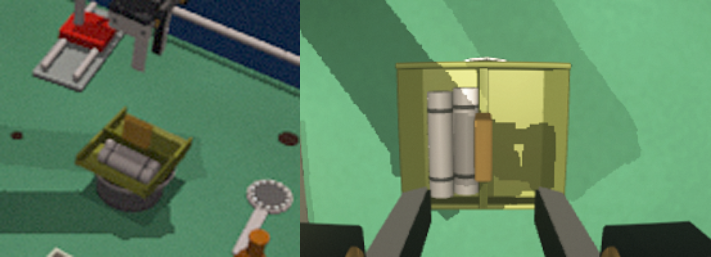

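The dish rests level at (0.446, 0.305), within about 2 mm of the plate centre, with both steel rods inside and the gripper clear.

```bash
python3 -c "
from rig import robot
print(robot.sign_off())"
```

```text
the job is handed in; nothing more can be done
None
```

The job is handed in at about 34 s: both wooden muddlers are in the tub, both steel ones are still in their half, and the dish is released, level and within about 2 mm of the riser plate's centre; the bottles, jigger and strainer were not touched.

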